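Lay the second course of the charcoal heat wall and clamp it

TASK

First take the matchbox off the charcoal wall in the soldering hearth and set it flat on the bench. Then lay the second course flat on the first in staggered bond, flush against the raised back: the loose half block at the left, next to the side cheek, and the loose whole block beside it. Finally slide the end plate up until blocks and cheek are tight together and it is left bearing on them with every joint closed, the first course still in line beneath; charcoal is brittle, so feel for it and never press hard, and leave the other tools alone.

Things in the scene. Friction and masses are not known exactly. Their poses are not given: they have to be found in the camera images.
- hearth: fixed steel tray, 130 (x) x 275 (y) mm; origin on the bench under its centre, +x to the raised back, +y left. Floor top z = 10 mm. Back: inner face x = 62, top z = 55, 14 mm above the first course (fingers holding a block by its upper 12 mm clear it). At its left a locked steel side cheek, top z = 68, its inner face anywhere from y = 97 to 120 mm: find it by touch or sight
- end_plate: dark steel L plate sliding along hearth y on the right; origin at the foot of its inner face (hearth x = 33, z = 10.5 mm), which looks to +y. 56 wide, 4 thick, top z = 71 mm. Starts open, face at hearth y = -81 to -66; tight on a finished course at -47 to -24, by where the cheek is. Slides against about 2.5 N of friction and stays, still bearing on what it was pressed against
- thumb_pad (a point): middle of the cork thumb pad (40 mm wide, 22 mm high) on the outer (-y) face of the end plate, 7 mm outside its inner face and 54 mm above the bench; push here along the hearth's +y. The low gussets and foot outside it stay under 33 mm above the bench
- lower_whole: black charcoal block of the first course, 58 (x) x 96 (y) x 31 mm, loose on the hearth floor against the back, some mm short of the side cheek; origin at the centre of its underside. The end plate, when slid up, pushes the first course along with the second
- lower_half: sawn black charcoal piece of the first course, 58 x 45 x 31 mm, loose, right of lower_whole; origin at the centre of its underside. The first course is 31 mm high, top at hearth z = 41 mm, and 3 mm shorter than the second, so the plate ends up bearing on the second
- top_whole: loose whole charcoal block to be laid, 58 (x) x 96 (y) x 31 mm, about 90 g, lying flat on the bench in front of the hearth; origin at the centre of its underside; either way round is fine
- top_half: loose half charcoal block to be laid, 58 (x) x 48 (y) x 31 mm, about 50 g, lying flat on the bench in front of the hearth; origin at the centre of its underside; its sawn end is a little paler; either way round is fine
- matchbox: yellow matchbox, 38 (x) x 56 (y) x 15 mm, 30 g, closed, lying across the first course (its 38 mm side roughly along the wall); the bench right of the hearth near world x = 0.50, y = -0.40 is free to take it; origin at the centre of its underside
- third_hand: soldering stand with round black base and a wire arm, 80 mm high; leave alone
- glass_dish: small glass dish, 84 mm across, 47 mm high; leave alone
- tweezers: steel tweezers, 115 mm long, right of the hearth; leave alone
- brass_brush: wooden-handled brass brush, 195 mm long, right behind the hearth; leave alone
- pliers_round: black-handled pliers, 144 mm long, at the front right; leave alone
Not all that is in view belongs to the job. What is shaped like the top_half but orange is not meant.

How it is judged:
By the outcome, as a careful person would: the job done as asked, in the order asked, and still so for the second after the job is handed in, with the robot touching nothing.
It also fails if it takes over 72 s, if anything falls off the work surface, if the arm or the gripper's body presses on something with over 40 N, if the wrist force passes 120 N, or if a joint passes its speed limit or range.

ROBOT

A 6-joint arm with a two-finger parallel gripper is mounted at the origin on a cart in front of the work surface, level with it; the furniture and walls round the work are solid. World frame = base frame: x ahead of the robot, y to its left, z up, the work surface at z = 0. Lengths are in m, angles in rad, forces in N, time in s.
With the tool pointing down it reaches from about 0.375 to 0.975 m from the base axis. Payload 3.8 kg.
Tool frame: the origin (TCP) lies on the centre line of the jaws, within the pads' length; the fingertips stand 17 mm ahead of it and the grasp point (between the pads) lies 2 mm behind it; x points along the fingers, y is the direction in which the jaws open and shut, and the axes are right-handed (so a half turn about x gives the same grasp; the last joint's range is limited). The gripper opens to 88 mm and grips with 3 to 60 N. Pads are 18 mm wide; open, the fingers measure 123 mm over their backs; the gripper's body (75 mm by 187 mm) begins 45 mm behind the grasp point.
Start: joints at [-1.374, 0.264, 1.604, -0, 1.274, -0.037], TCP at [0.156, -0.657, 0.256] pointing down, gripper open.
Joint ranges: [-2.63, 2.63], [-0.94, 2.18], [0.31, 2.57], [-1.31, 4.45], [0, 2.66], [-2.55, 2.55]. Speed limits (rad/s): [2.57, 2.57, 3.14, 3.14, 3.14, 3.14].

INTERFACE

Orientations are given as a unit quaternion [x, y, z, w].
In Python, from cell import arm gives the robot as it stands. The module is installed in compiled form; this text tells all that it offers.
- The arm moves only by the tool carry_out, never from a script. Its argument "series" is text: rows parted by semicolons, each of 7 numbers parted by spaces: the shift along the tool's x, y, z in m, then the turn, a rotation vector about the tool's x, y, z in degrees, then the finger opening in m, from 0 to 0.0881. A call has 1 to 20 rows; each row shifts and turns the commanded pose from where the row before left it, along the tool's axes as they then stand; what a row does not reach is not made up. A row lasts 1/10 s, in which the tool goes at most 50 mm and 8.59 degrees, less where a joint would pass 70% of its speed; a pose out of reach is approached as far as the arm can. A call is refused whole if a number of a shift passes 0.05 or a number of a turn 8.59, either way. A call with a gripper value outside its range is refused whole. The fingers move at their own pace and stop on an object; "grip_force" is the grip in N (left out, the last holds). Time passes only in rows, so rows that do not move let the fingers close. It gives the time, the measured TCP pose, the force and the opening at its end, in the units of the state.
- arm.read_state(): the state, without advancing time (a new reading comes with each control period).
- arm.read_camera(name): name is "scene" or "top"; returns a dict with "img" (420x560x3 uint8, red, green, blue), "z_map" (420x560 float32, m along the optical axis (not along the pixel's ray), 0 where there is no reading), "vertical_fov" (degrees; the focal length in pixels is half the picture's height over the tangent of half this angle, whatever the lens; pixels are square), "cx", "cy" (the principal point, pixels), "k1" (the pictures are not rectified: a ray, as slopes to the right and down, at radius r is drawn at 1 + k1 r^2 times it, then the intrinsics apply), "cam_to_world" (4x4, takes a point from camera to world coordinates). Camera axes: x right, y up, looking along -z (the intrinsics and any distortion apply to the point x, -y, -z); pixel columns grow to the right and rows downward; lengths in m; the calibration is good to about 2 mm. A picture is of the moment at which its call begins.
- arm.sign_off(): hands the job in, once; it reports no verdict.
The state is a dict: "clock": time; "qpos": joint angles; "joint_velocities": joint speeds; "joint_torque": joint torques, N m; "eef_pos": TCP position; "orientation": TCP orientation; "ft_force": force on the tool from outside, world axes, zero at the start; "wrist_torque": the same for the moment, N m; "width": finger opening in m.
Only numpy, scipy, OpenCV 4.12 (cv2) and the standard library are available. Lean on these libraries where they do the work, as an engineer would, in place of code of your own. Each camera call takes 0.05 s, during which the arm holds its last target. There are 200 camera calls.

## Working session

There is one attempt and no reset: what is moved stays moved. The work goes in short steps, Python scripts to look and compute and a tool call to move; the robot and the scene stay as the last step left them, time stands still between calls to the robot, and variables do not carry over. Pictures are saved under pics/ and viewed, about 8 in all and at most 12, crops included, and the job is handed in when it is done.

Besides the shell and the picture viewer there is one more tool, called after "Emit:" by a JSON object that holds its "method" and its "body". carry_out: Moves the arm, as the interface text tells. Its arguments: {"type":"object","properties":{"series":{"type":"string"},"grip_force":{"type":"number"}},"required":["series"]}

```bash
mkdir -p pics; cat > h.py <<'E'
import numpy as np, cv2, pickle
from cell import arm
def shoot(n,tag):
    c=arm.read_camera(n); pickle.dump(c,open(f'{tag}.pkl','wb'))
    cv2.imwrite(f'pics/{tag}.png',cv2.cvtColor(c['img'],cv2.COLOR_RGB2BGR)); return c
def load(tag): return pickle.load(open(f'{tag}.pkl','rb'))
def K(c):
    f=210/np.tan(np.radians(c['vertical_fov'])/2)
    return np.array([[f,0,c['cx']],[0,f,c['cy']],[0,0,1.]]),np.array([c['k1'],0,0,0,0.])
def rays(c,uv):
    k,d=K(c); p=cv2.undistortPoints(np.array(uv,float).reshape(-1,1,2),k,d)[:,0]
    return np.c_[p[:,0],-p[:,1],-np.ones(len(p))]
def onplane(c,uv,z):
    T=np.array(c['cam_to_world']); r=rays(c,uv)@T[:3,:3].T; o=T[:3,3]
    return o+r*((z-o[2])/r[:,2])[:,None]
def cloud(c):
    v,u=np.mgrid[0:420,0:560]; uv=np.c_[u.ravel(),v.ravel()]
    p=rays(c,uv)*c['z_map'].ravel()[:,None]; T=np.array(c['cam_to_world'])
    return (p@T[:3,:3].T+T[:3,3]).reshape(420,560,3)
E
python3 - <<'E'
from h import *
for n in('top','scene'):
    c=shoot(n,n+'0'); print(n,c['vertical_fov'],c['k1'],np.round(c['cam_to_world'],3).tolist())
s=arm.read_state(); print(s['eef_pos'],s['orientation'],s['width'],s['clock'])
E
```

```text
top 51.05403240436284 -0.13575420568408622 [[-0.028, 0.994, -0.11, 0.43], [-1.0, -0.028, -0.002, -0.034], [-0.005, 0.11, 0.994, 1.159], [0.0, 0.0, 0.0, 1.0]]
scene 51.36484319857757 0.04073553409846251 [[0.9, -0.331, 0.282, 0.825], [0.435, 0.688, -0.581, -0.612], [-0.001, 0.646, 0.763, 0.812], [0.0, 0.0, 0.0, 1.0]]
[ 0.156255   -0.65604586  0.25453506] [-0.70220961 -0.08319502  0.70234612 -0.08179354] 0.08789112728500716 0.1
```

View pics/top0.png

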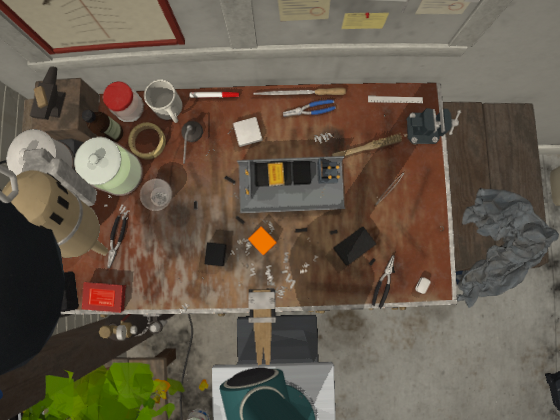

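View pics/scene0.png

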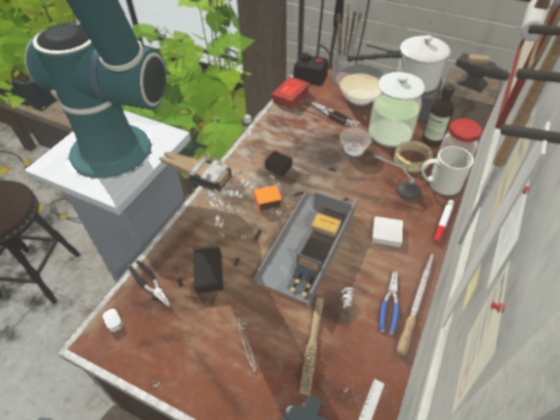

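The top view shows the hearth at about (290,185) with the matchbox at (276,174). The top_half is at (216,254), the top_whole at (353,246), and the orange decoy at (262,240). The end plate is at about (318,172). The scene view agrees.

```bash
python3 - <<'E'
from h import *
c=load('top0'); P=cloud(c); I=c['img'].astype(int); Z=P[...,2]
def rect(m,z,name,roi):
    mm=np.zeros((420,560),np.uint8); u0,v0,u1,v1=roi; mm[v0:v1,u0:u1]=m[v0:v1,u0:u1]
    n,l,s,_=cv2.connectedComponentsWithStats(mm); k=1+s[1:,4].argmax(); v,u=np.nonzero(l==k)
    X=onplane(c,np.c_[u,v],z)[:,:2]
    (cx,cy),(w,h),a=cv2.minAreaRect((X*1000).astype(np.float32)); print(name,len(u),'c',round(cx,1),round(cy,1),'wh',round(w,1),round(h,1),'ang',round(a,2),'medz',np.median(Z[l==k]))
hi=(Z>.022)&(Z<.04)
rect(hi,.031,'whole',(325,220,385,275)); rect(hi,.031,'half',(195,235,235,275))
R,G,B=I[...,0],I[...,1],I[...,2]
rect((R>150)&(G>100)&(B<90),.056,'match',(250,155,300,195))
rect((Z>.047)&(Z<.062),.055,'back',(230,145,355,175))
rect((Z>.006)&(Z<.2),.01,'hearth',(225,145,360,225))
im=cv2.cvtColor(c['img'],cv2.COLOR_RGB2BGR)[145:225,225:360]
cv2.imwrite('pics/crop0.png',cv2.resize(im,None,fx=5.8,fy=5.8,interpolation=cv2.INTER_CUBIC))
E
```

```text
whole 822 c 455.6 -221.4 wh 57.0 97.6 ang 34.12 medz 0.030615788399800503
half 415 c 444.3 138.5 wh 49.7 55.7 ang 82.46 medz 0.03142911948388738
match 288 c 643.7 -23.0 wh 54.9 35.3 ang 2.63 medz 0.056492822838006496
back 255 c 680.4 -62.7 wh 6.8 270.2 ang 0.79 medz 0.05413794644334802
hearth 5552 c 625.8 -87.5 wh 161.8 339.3 ang 5.24 medz 0.012822647309321145
```

View pics/crop0.png

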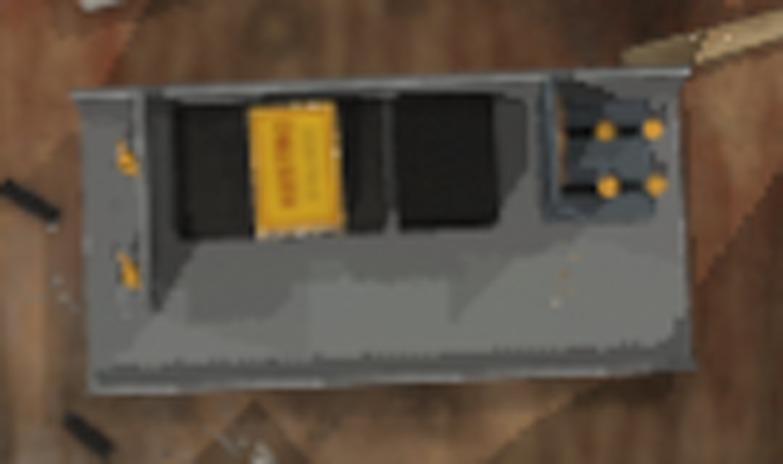

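```bash
cat >> h.py <<'E'
from scipy.spatial.transform import Rotation as Ro
def plan(x,y,z,jaw):
    """jaw: direction of tool y (deg in world, mod 180), tool x down. Prints move in present tool axes."""
    s=arm.read_state(); R=Ro.from_quat(s['orientation']); d=np.array([x,y,z])-s['eef_pos']
    print('t %.1f pos %s w %.4f F %s q6 %.2f jaw %.2f'%(s['clock'],np.round(s['eef_pos'],4),s['width'],np.round(s['ft_force'],1),s['qpos'][5],np.degrees(np.arctan2(*R.as_matrix()[[1,0],1]))))
    print(' shift(tool now) mm',np.round(R.inv().apply(d)*1000,1))
    for a in (jaw,jaw+180):
        t=np.radians(a); yy=np.array([np.cos(t),np.sin(t),0]); xx=np.array([0,0,-1.]); T=Ro.from_matrix(np.c_[xx,yy,np.cross(xx,yy)])
        print(' jaw',a,'turn deg',np.round((R.inv()*T).as_rotvec(degrees=True),2),'shift after turn mm',np.round(T.inv().apply(d)*1000,1))
E
python3 - <<'E'
from h import *
for tag in('top0','scene0'):
    c=load(tag);P=cloud(c).reshape(-1,3);Z=P[:,2]
    # back strip
    m=(abs(P[:,0]-.68)<.03)&(abs(P[:,1]+.063)<.15)&(Z>.049)&(Z<.06)&(P[:,0]>.665); b=P[m]
    k=np.polyfit(b[:,1],b[:,0],1); print(tag,'back',m.sum(),'yaw',np.degrees(np.arctan(-k[0])),'x at y=-.06',np.polyval(k,-.06),'y',b[:,1].min(),b[:,1].max(),'x spread',np.percentile(b[:,0]-np.polyval(k,b[:,1]),[2,50,98]))
    i=(abs(P[:,0]-.64)<.025)
    for lo,hi,n in((.062,.08,'cheek/plate'),(.035,.046,'course')):
        y=P[i&(Z>lo)&(Z<hi)&(abs(P[:,1]+.06)<.14),1]
        h,e=np.histogram(y,np.arange(-.2,.08,.004)); print(n,[(round(e[j]*1000),int(h[j])) for j in range(len(h)) if h[j]])
plan(.644,-.023,.2,90)
E
```

```text
top0 back 270 yaw 1.294550091259123 x at y=-.06 0.6793725799274029 y -0.19793953254740335 0.0726145100479518 x spread [-0.01244327  0.00099575  0.00519625]
cheek/plate [(-140, 17), (-136, 28), (-32, 1), (40, 13), (44, 23)]
course [(-144, 1), (-136, 11), (-116, 1), (-112, 23), (-108, 28), (-104, 23), (-100, 34), (-96, 21), (-92, 33), (-88, 22), (-84, 31), (-80, 25), (-76, 27), (-72, 26), (-68, 8), (-64, 13), (-60, 20), (-56, 32), (-52, 19), (-48, 35), (-44, 13), (-40, 1), (-36, 1), (-32, 2), (-28, 1), (-24, 2), (-8, 1), (-4, 22), (0, 20), (4, 33), (8, 25), (12, 27), (16, 30), (20, 23), (24, 36), (28, 18), (32, 11), (40, 11)]
scene0 back 349 yaw 1.3376000370576824 x at y=-.06 0.6788670995471541 y -0.20089378007851777 0.07368513160076662 x spread [-0.01233292  0.00181041  0.0059998 ]
cheek/plate [(-144, 16), (-140, 67), (-136, 11), (36, 5), (40, 46), (44, 5)]
course [(-144, 6), (-140, 27), (-116, 21), (-112, 33), (-108, 33), (-104, 29), (-100, 28), (-96, 34), (-92, 27), (-88, 32), (-84, 32), (-80, 27), (-76, 31), (-72, 22), (-68, 12), (-64, 41), (-60, 24), (-56, 28), (-52, 30), (-48, 28), (-44, 45), (-40, 1), (4, 2), (8, 24), (12, 27), (16, 21), (20, 28), (24, 25), (28, 12), (32, 2), (36, 4), (40, 57), (44, 1)]
t 0.1 pos [ 0.1563 -0.656   0.2545] w 0.0879 F [0.3 0.3 0.1] q6 -0.04 jaw -76.60
 shift(tool now) mm [  55.6 -502.7 -621.2]
 jaw 90 turn deg [-1.666e+02 -1.700e-01  2.000e-02] shift after turn mm [ 54.5 633.  487.7]
 jaw 270 turn deg [1.34e+01 1.00e-02 1.10e-01] shift after turn mm [  54.5 -633.  -487.7]
```

Emit:
{"method": "carry_out", "body": {"series": "0.002 -0.030 -0.025 8 0 0 0.058;0.002 -0.030 -0.025 8 0 0 0.058;0.002 -0.034 -0.029 0 0 0 0.058;0.002 -0.034 -0.029 0 0 0 0.058;0.002 -0.034 -0.029 0 0 0 0.058;0.002 -0.034 -0.029 0 0 0 0.058;0.002 -0.034 -0.029 0 0 0 0.058;0.002 -0.034 -0.029 0 0 0 0.058;0.002 -0.034 -0.029 0 0 0 0.058;0.002 -0.034 -0.029 0 0 0 0.058;0.002 -0.034 -0.029 0 0 0 0.058;0.002 -0.034 -0.029 0 0 0 0.058;0.002 -0.034 -0.029 0 0 0 0.058;0.002 -0.034 -0.029 0 0 0 0.058;0.002 -0.034 -0.029 0 0 0 0.058;0.002 -0.034 -0.029 0 0 0 0.058;0.002 -0.034 -0.029 0 0 0 0.058;0 0 0 0 0 0 0.058", "grip_force": 8}}

```text
clock: 1.9
eef_pos: [0.656, -0.0954, 0.2205]
orientation: [0.707, -0.014, -0.707, -0.015]
ft_force: [-0.5, -0.3, 0.7]
width: 0.0579
```

```bash
python3 - <<'E'
from h import *
plan(.644,-.023,.065,92.6)
for tag in('top0','scene0'):
    c=load(tag);P=cloud(c).reshape(-1,3);Z=P[:,2]
    b=P[(abs(P[:,1]+.063)<.13)&(Z>.049)&(Z<.06)&(P[:,0]>.672)&(P[:,0]<.69)]
    for _ in range(6):
        k=np.polyfit(b[:,1],b[:,0],1); b=b[abs(b[:,0]-np.polyval(k,b[:,1]))<.003]
    print(tag,len(b),'yaw',np.degrees(np.arctan(-k[0])),'x',np.polyval(k,-.063),b[:,0].std(),np.ptp(b[:,1]))
    # lower course front edge
    b=P[(Z>.037)&(Z<.045)&(P[:,1]>-.115)&(P[:,1]<.03)&(P[:,0]>.58)&(P[:,0]<.69)]
    ys=np.arange(-.112,.028,.005); e=np.array([[y+.0025,b[(b[:,1]>=y)&(b[:,1]<y+.005),0].min()] for y in ys if ((b[:,1]>=y)&(b[:,1]<y+.005)).sum()>5]); print(np.round(e*1000,1).tolist())
E
```

```text
t 1.9 pos [ 0.656  -0.0954  0.2205] w 0.0579 F [-0.5 -0.3  0.7] q6 1.43 jaw -92.34
 shift(tool now) mm [155.6 -71.6  14.9]
 jaw 92.6 turn deg [1.7506e+02 1.6000e-01 0.0000e+00] shift after turn mm [155.5  72.9  -8.7]
 jaw 272.6 turn deg [-4.94 -0.    0.11] shift after turn mm [155.5 -72.9   8.7]
top0 207 yaw 0.7378595700618235 x 0.6808905903779843 0.001826848034548388 0.2579212380271686
[[-109.5, 621.4], [-104.5, 621.6], [-99.5, 622.4], [-94.5, 619.8], [-89.5, 620.0], [-84.5, 620.3], [-79.5, 620.6], [-74.5, 620.3], [-69.5, 620.6], [-64.5, 623.2], [-59.5, 620.9], [-54.5, 620.5], [-49.5, 621.4], [-44.5, 620.7], [-39.5, 631.8], [-34.5, 615.8], [-4.5, 616.5], [0.5, 620.0], [5.5, 619.5], [10.5, 620.3], [15.5, 620.3], [20.5, 620.2], [25.5, 618.6], [30.5, 621.1]]
scene0 241 yaw 0.539092753537133 x 0.6817904407007002 0.0015933769564849907 0.2585257652773712
[[-109.5, 621.6], [-104.5, 620.7], [-99.5, 622.0], [-94.5, 622.4], [-89.5, 621.4], [-84.5, 621.6], [-79.5, 621.6], [-74.5, 622.6], [-69.5, 620.7], [-64.5, 623.0], [-59.5, 621.6], [-54.5, 621.6], [-49.5, 620.6], [-44.5, 618.5], [-39.5, 622.8], [-9.5, 670.4], [-4.5, 670.3], [5.5, 621.7], [10.5, 622.2], [15.5, 620.7], [20.5, 621.7], [25.5, 621.3], [30.5, 625.6]]
```

Emit:
{"method": "carry_out", "body": {"series": "0 -0.037 0.004 -4.9 0 0 0.058;0 -0.036 0.004 0 0 0 0.058;0.04 0 0 0 0 0 0.058;0.04 0 0 0 0 0 0.058;0.04 0 0 0 0 0 0.058;0.02 0 0 0 0 0 0.058;0.01 0 0 0 0 0 0.058;0 0 0 0 0 0 0.058"}}

```text
clock: 2.7
eef_pos: [0.6441, -0.0273, 0.0699]
orientation: [-0.706, -0.014, 0.708, -0.014]
ft_force: [-0.0, 0.5, 1.2]
width: 0.0578
```

```bash
python3 -c "
from h import *
plan(.644,-.023,.062,92.6)"
```

```text
t 2.7 pos [ 0.6441 -0.0273  0.0699] w 0.0578 F [-0.   0.5  1.2] q6 1.45 jaw -87.73
 shift(tool now) mm [ 7.9 -4.3 -0.1]
 jaw 92.6 turn deg [ 1.7967e+02  3.0000e-02 -3.4000e-01] shift after turn mm [7.9 4.3 0.1]
 jaw 272.6 turn deg [-0.33  0.21  0.02] shift after turn mm [ 7.9 -4.3 -0.1]
```

Emit:
{"method": "carry_out", "body": {"series": "0.004 -0.004 0 0 0 0 0.058;0.004 0 0 0 0 0 0.058;0 0 0 0 0 0 0.02;0 0 0 0 0 0 0.02;0 0 0 0 0 0 0.02;0 0 0 0 0 0 0.02", "grip_force": 8}}

```text
clock: 3.3
eef_pos: [0.6461, -0.0228, 0.0645]
orientation: [0.707, 0.014, -0.707, 0.014]
ft_force: [-0.8, 0.8, 2.5]
width: 0.0393
```

Emit:
{"method": "carry_out", "body": {"series": "0 0 0 0 0 0 0.02;-0.03 0 0 0 0 0 0.02;-0.04 0 0 0 0 0 0.02;-0.04 0 0 0 0 0 0.02;0 0.037 0.016 0 0 0 0.02;0 0.037 0.016 0 0 0 0.02;0 0.037 0.016 0 0 0 0.02;0 0.037 0.016 0 0 0 0.02;0 0.037 0.016 0 0 0 0.02;0 0.037 0.016 0 0 0 0.02;0 0.037 0.016 0 0 0 0.02;0 0.037 0.016 0 0 0 0.02;0 0.037 0.016 0 0 0 0.02;0 0.037 0.016 0 0 0 0.02;0.045 0 0 0 0 0 0.02;0.045 0 0 0 0 0 0.02;0.030 0 0 0 0 0 0.02;0 0 0 0 0 0 0.02"}}

```text
clock: 5.1
eef_pos: [0.4965, -0.3958, 0.0476]
orientation: [-0.704, -0.017, 0.71, -0.011]
ft_force: [-0.3, 0.3, -1.2]
width: 0.0392
```

```bash
python3 -c "
from h import *
plan(.5,-.4,.024,92.6)"
```

```text
t 5.1 pos [ 0.4965 -0.3958  0.0476] w 0.0392 F [-0.3  0.3 -1.2] q6 0.82 jaw -87.74
 shift(tool now) mm [23.6  4.5 -3.5]
 jaw 92.6 turn deg [179.66   0.71  -0.76] shift after turn mm [23.6 -4.3  3.3]
 jaw 272.6 turn deg [-0.33  0.48  0.45] shift after turn mm [23.6  4.3 -3.3]
```

Emit:
{"method": "carry_out", "body": {"series": "0.012 0 0 0 0 0 0.02;0.007 0 0 0 0.4 0.4 0.02;0.003 0 0 0 0 0 0.02;0.001 0 0 0 0 0 0.02;0 0 0 0 0 0 0.02"}}

```text
clock: 5.6
eef_pos: [0.5012, -0.3992, 0.0317]
orientation: [0.71, 0.011, -0.704, 0.017]
ft_force: [-0.5, -0.0, 0.7]
width: 0.0393
```

```bash
python3 -c "
from h import *
c=shoot('top','a');P=cloud(c);plan(.5,-.4,.024,92.6);plan(.5,-.4,.024,92.6)
I=c['img'].astype(int);m=(I[...,0]>150)&(I[...,1]>100)&(I[...,2]<90);m[:, :390]=0;m[:,450:]=0;m[:200]=0;m[270:]=0
print(m.sum(),np.median(P[m],0) if m.any() else 0)"
```

```text
t 5.7 pos [ 0.5012 -0.3993  0.0317] w 0.0389 F [ 0.  -0.6 -0.1] q6 0.82 jaw -87.70
 shift(tool now) mm [7.7 0.6 1.2]
 jaw 92.6 turn deg [179.7   -0.72   0.73] shift after turn mm [ 7.7 -0.6 -1.2]
 jaw 272.6 turn deg [-0.3  -0.47 -0.46] shift after turn mm [7.7 0.6 1.2]
t 5.7 pos [ 0.5012 -0.3993  0.0317] w 0.0389 F [ 0.  -0.6 -0.1] q6 0.82 jaw -87.70
 shift(tool now) mm [7.7 0.6 1.2]
 jaw 92.6 turn deg [179.7   -0.72   0.73] shift after turn mm [ 7.7 -0.6 -1.2]
 jaw 272.6 turn deg [-0.3  -0.47 -0.46] shift after turn mm [7.7 0.6 1.2]
1 [ 0.4743283  -0.40004754  0.02766057]
```

Emit:
{"method": "carry_out", "body": {"series": "0.005 0 0 0 -0.4 -0.4 0.02;0.003 0 0 0 0 0 0.02;0 0 0 0 0 0 0.02;0 0 0 0 0 0 0.02;0 0 0 0 0 0 0.02"}}

```text
clock: 6.15
eef_pos: [0.5012, -0.3993, 0.023]
orientation: [0.707, 0.014, -0.707, 0.014]
ft_force: [1.6, -1.1, 0.8]
width: 0.0392
```

Emit:
{"method": "carry_out", "body": {"series": "0.001 0 0 0 0 0 0.02;0.001 0 0 0 0 0 0.02;0 0 0 0 0 0 0.02;0 0 0 0 0 0 0.02"}}

```text
clock: 6.55
eef_pos: [0.5012, -0.3993, 0.0226]
orientation: [0.707, 0.014, -0.707, 0.014]
ft_force: [-1.2, 1.2, 9.9]
width: 0.0391
```

Emit:
{"method": "carry_out", "body": {"series": "-0.001 0 0 0 0 0 0.02;0 0 0 0 0 0 0.06;0 0 0 0 0 0 0.06;0 0 0 0 0 0 0.06;-0.02 0 0 0 0 0 0.06;-0.04 0 0 0 0 0 0.06;-0.04 0 0 0 0 0 0.07;-0.04 0 0 -8 0 0 0.085;-0.03 0 0 -8 0 0 0.085;0 0 0 -8 0 0 0.085;0 0 0 -8 0 0 0.085;0 0 0 -8 0 0 0.085;0 0 0 -8 0 0 0.085;0 0 0 -8 0 0 0.085;0 0 0 -8 0 0 0.085;0 0 0 -8 0 0 0.085;0 0 0 -8 0 0 0.085;0 0 0 0 0 0 0.085"}}

```text
clock: 8.35
eef_pos: [0.5003, -0.3987, 0.191]
orientation: [-0.532, -0.466, 0.532, -0.465]
ft_force: [-0.4, -0.5, 0.1]
width: 0.0845
```

Emit:
{"method": "carry_out", "body": {"series": "0 -0.010 -0.040 0 0 0 0.085;0 -0.010 -0.040 0 0 0 0.085;0 -0.010 -0.040 0 0 0 0.085;0 -0.010 -0.040 0 0 0 0.085;0 -0.010 -0.040 0 0 0 0.085;0 -0.010 -0.040 0 0 0 0.085;0 -0.010 -0.040 0 0 0 0.085;0 -0.010 -0.040 0 0 0 0.085;0 -0.010 -0.040 0 0 0 0.085;0 -0.010 -0.040 0 0 0 0.085;0 -0.010 -0.040 0 0 0 0.085;0 -0.010 -0.040 0 0 0 0.085;0 -0.008 -0.045 0 0 0 0.085;0 0 0 0 0 0 0.085;0 0 0 0 0 0 0.085;0 0 0 0 0 0 0.085"}}

```text
clock: 9.95
eef_pos: [0.4441, 0.1377, 0.1914]
orientation: [-0.533, -0.465, 0.533, -0.465]
ft_force: [0.2, -0.1, -0.4]
width: 0.085
```

```bash
python3 -c "
from h import *
c=shoot('top','b');plan(.4443,.1385,.038,-7.5)
P=cloud(c);I=c['img'].astype(int);m=(I[...,0]>150)&(I[...,1]>100)&(I[...,2]<90);m[:, :390]=0;m[:,450:]=0;m[:200]=0;m[270:]=0
print(m.sum(),np.median(P[m],0) if m.any() else 0)"
```

```text
t 10.0 pos [0.4442 0.1373 0.1915] w 0.0846 F [-0.6 -0.1  0.9] q6 0.38 jaw -7.84
 shift(tool now) mm [153.5   0.   -1.3]
 jaw -7.5 turn deg [-0.34  0.04  0.02] shift after turn mm [153.5  -0.   -1.2]
 jaw 172.5 turn deg [ 1.7966e+02  3.0000e-02 -6.0000e-02] shift after turn mm [153.5   0.    1.2]
276 [ 0.49894024 -0.3985373   0.0161603 ]
```

Emit:
{"method": "carry_out", "body": {"series": "0.045 0 -0.001 -0.3 0 0 0.085;0.045 0 0 0 0 0 0.085;0.04 0 0 0 0 0 0.085;0.015 0 0 0 0 0 0.085;0.009 0 0 0 0 0 0.085;0 0 0 0 0 0 0.085;0 0 0 0 0 0 0.085;0 0 0 0 0 0 0.05;0 0 0 0 0 0 0.05;0 0 0 0 0 0 0.05;0 0 0 0 0 0 0.05;0 0 0 0 0 0 0.05", "grip_force": 10}}

```text
clock: 11.2
eef_pos: [0.4448, 0.1397, 0.0384]
orientation: [0.532, 0.467, -0.531, 0.467]
ft_force: [-0.7, -0.5, 4.8]
width: 0.0577
```

Emit:
{"method": "carry_out", "body": {"series": "-0.015 0 0 0 0 0 0.05;-0.04 0 0 0 0 0 0.05;-0.04 0 0 0 0 0 0.05;-0.035 0 0 -8.1 0 0 0.05;0 0 0 0 0 0 0.05;0 0.033 0.022 0 0 0 0.05;0 0.033 0.022 0 0 0 0.05;0 0.033 0.022 0 0 0 0.05;0 0.033 0.022 0 0 0 0.05;0 0.033 0.023 0 0 0 0.05;0 0.033 0.023 0 0 0 0.05;0 0 0 0 0 0 0.05;0 0 0 0 0 0 0.05;0 0 0 0 0 0 0.05"}}

```text
clock: 12.6
eef_pos: [0.6423, 0.0085, 0.1662]
orientation: [0.496, 0.504, -0.498, 0.502]
ft_force: [-0.9, -0.2, -0.4]
width: 0.058
```

```bash
python3 - <<'E'
from h import *
plan(.644,.008,.0854,0.6)
c=shoot('top','d'); sc=shoot('scene','ds')
a=cv2.cvtColor(sc['img'],cv2.COLOR_RGB2BGR)[160:320,230:380]
b=cv2.cvtColor(c['img'],cv2.COLOR_RGB2BGR)[110:230,225:360]
cv2.imwrite('pics/d2.png',np.hstack([cv2.resize(a,(400,427)),cv2.resize(b,(400,427),interpolation=cv2.INTER_CUBIC)]))
E
```

```text
t 12.6 pos [0.6423 0.0085 0.1662] w 0.0580 F [-0.9 -0.2 -0.4] q6 -0.04 jaw 0.68
 shift(tool now) mm [80.8  1.9  0.5]
 jaw 0.6 turn deg [ 0.08 -0.02  0.17] shift after turn mm [80.8  1.7  0.5]
 jaw 180.6 turn deg [-1.7992e+02 -2.7000e-01 -4.0000e-02] shift after turn mm [80.8 -1.7 -0.5]
```

View pics/d2.png

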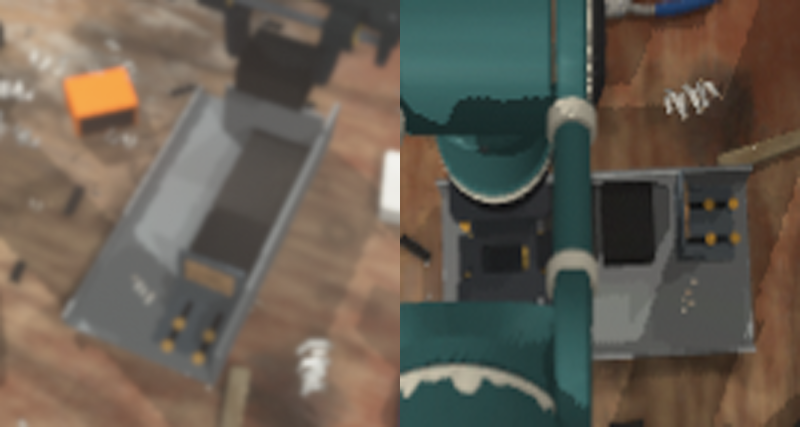

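The block hangs over the left of the course, at about (285,65) in the left panel, with nothing in its way. Next I lower it to hover.

Emit:
{"method": "carry_out", "body": {"series": "0.035 0 0 0 0 0 0.05;0.030 0 0 0 0 0 0.05;0.014 0 0 0 0 0 0.05;0.003 0 0 0 0 0 0.05;0 0 0 0 0 0 0.05;0 0 0 0 0 0 0.05;0 0 0 0 0 0 0.05"}}

```text
clock: 13.4
eef_pos: [0.6453, 0.0079, 0.0877]
orientation: [0.498, 0.502, -0.496, 0.504]
ft_force: [-0.4, 0.3, -0.1]
width: 0.0577
```

Emit:
{"method": "carry_out", "body": {"series": "0 0.001 0 0 0 0 0.05;0 0.001 0 0 0 0 0.05;0 0.001 0 0 0 0 0.05;0 0 0 0 0 0 0.05;0 0 0 0 0 0 0.05"}}

```text
clock: 13.9
eef_pos: [0.6469, 0.0079, 0.0857]
orientation: [0.497, 0.503, -0.497, 0.503]
ft_force: [-0.5, 0.9, -0.5]
width: 0.0581
```

```bash
python3 -c "
from h import *
plan(.65,.016,.0794,0.6)"
```

```text
t 13.9 pos [0.6469 0.0079 0.0857] w 0.0581 F [-0.5  0.9 -0.5] q6 -0.04 jaw 0.69
 shift(tool now) mm [ 6.3  3.2 -8.1]
 jaw 0.6 turn deg [ 0.09 -0.    0.01] shift after turn mm [ 6.3  3.2 -8.1]
 jaw 180.6 turn deg [-1.7991e+02 -1.0000e-02 -0.0000e+00] shift after turn mm [ 6.3 -3.2  8.1]
```

Emit:
{"method": "carry_out", "body": {"series": "0.002 0 0 0 0 0 0.05;0.002 0 0 0 0 0 0.05;0 0.001 0 0 0 0 0.05;0 0.001 0 0 0 0 0.05;0 0 0 0 0 0 0.05;0 0 0 0 0 0 0.05;0 0 0 0 0 0 0.05"}}

```text
clock: 14.6
eef_pos: [0.649, 0.0079, 0.0817]
orientation: [0.497, 0.503, -0.497, 0.503]
ft_force: [1.1, 0.2, -0.1]
width: 0.0581
```

Emit:
{"method": "carry_out", "body": {"series": "0 0.0005 0 0 0 0 0.05;0 0.0005 0 0 0 0 0.05;0 0 0 0 0 0 0.05;0 0 0 0 0 0 0.05"}}

```text
clock: 15.0
eef_pos: [0.6496, 0.008, 0.0816]
orientation: [0.497, 0.503, -0.497, 0.503]
ft_force: [-0.8, -0.7, 0.7]
width: 0.0579
```

Emit:
{"method": "carry_out", "body": {"series": "0 0.0005 0 0 0 0 0.05;0 0.0005 0 0 0 0 0.05;0 0 0 0 0 0 0.05;0 0 0 0 0 0 0.05"}}

```text
clock: 15.4
eef_pos: [0.6497, 0.0079, 0.0814]
orientation: [0.496, 0.504, -0.498, 0.502]
ft_force: [-5.0, -0.6, 2.4]
width: 0.0579
```

Emit:
{"method": "carry_out", "body": {"series": "0 0.0005 0 0 0 0 0.05;0 0.0005 0 0 0 0 0.05;0 0 0 0 0 0 0.05;0 0 0 0 0 0 0.05"}}

```text
clock: 15.8
eef_pos: [0.6498, 0.0079, 0.0813]
orientation: [0.496, 0.504, -0.498, 0.502]
ft_force: [-7.6, -0.9, 3.9]
width: 0.0579
```

Emit:
{"method": "carry_out", "body": {"series": "0 -0.0015 0 0 0 0 0.05;0 0 -0.0015 0 0 0 0.05;0 0 -0.0015 0 0 0 0.05;0 0 -0.001 0 0 0 0.05;0 0 -0.001 0 0 0 0.05;0 0 0 0 0 0 0.05;0 0 0 0 0 0 0.05"}}

```text
clock: 16.5
eef_pos: [0.6496, 0.0127, 0.0812]
orientation: [0.496, 0.503, -0.498, 0.503]
ft_force: [-3.4, -2.8, -0.3]
width: 0.0581
```

Emit:
{"method": "carry_out", "body": {"series": "0 0 -0.0005 0 0 0 0.05;0 0 -0.0005 0 0 0 0.05;0 0 0 0 0 0 0.05;0 0 0 0 0 0 0.05"}}

```text
clock: 16.9
eef_pos: [0.6496, 0.0136, 0.0811]
orientation: [0.496, 0.503, -0.498, 0.503]
ft_force: [-3.7, -3.1, 0.0]
width: 0.0575
```

Emit:
{"method": "carry_out", "body": {"series": "0 0 -0.0005 0 0 0 0.05;0 0 -0.0005 0 0 0 0.05;0 0 0 0 0 0 0.05;0 0 0 0 0 0 0.05"}}

```text
clock: 17.3
eef_pos: [0.6496, 0.0146, 0.0811]
orientation: [0.496, 0.503, -0.498, 0.503]
ft_force: [-3.7, -2.0, -0.1]
width: 0.058
```

Emit:
{"method": "carry_out", "body": {"series": "0 0 -0.0005 0 0 0 0.05;0 0 -0.0005 0 0 0 0.05;0 0 0 0 0 0 0.05;0 0 0 0 0 0 0.05"}}

```text
clock: 17.7
eef_pos: [0.6495, 0.0157, 0.0811]
orientation: [0.496, 0.503, -0.498, 0.503]
ft_force: [-4.5, -2.8, -1.0]
width: 0.0578
```

Emit:
{"method": "carry_out", "body": {"series": "0 0 -0.0005 0 0 0 0.05;0 0 -0.0005 0 0 0 0.05;0 0 0 0 0 0 0.05;0 0 0 0 0 0 0.05"}}

```text
clock: 18.1
eef_pos: [0.6495, 0.0166, 0.0811]
orientation: [0.496, 0.503, -0.498, 0.503]
ft_force: [-4.6, -3.6, -0.3]
width: 0.058
```

Emit:
{"method": "carry_out", "body": {"series": "0 -0.0003 -0.0005 0 0 0 0.05;0 0 -0.0005 0 0 0 0.05;0 0 0 0 0 0 0.05;0 0 0 0 0 0 0.05"}}

```text
clock: 18.5
eef_pos: [0.6495, 0.0174, 0.0812]
orientation: [0.496, 0.503, -0.497, 0.503]
ft_force: [-3.9, -3.7, -1.1]
width: 0.0581
```

Emit:
{"method": "carry_out", "body": {"series": "0 0 -0.0005 0 0 0 0.05;0 0 -0.0005 0 0 0 0.05;0 0 0 0 0 0 0.05;0 0 0 0 0 0 0.05"}}

```text
clock: 18.9
eef_pos: [0.6495, 0.0174, 0.0812]
orientation: [0.496, 0.503, -0.498, 0.503]
ft_force: [-3.6, -6.4, -0.5]
width: 0.0579
```

Emit:
{"method": "carry_out", "body": {"series": "0 -0.0003 0.0008 0 0 0 0.05;0.0005 0 0 0 0 0 0.05;0.0005 0 0 0 0 0 0.05;0 0 0 0 0 0 0.05;0 0 0 0 0 0 0.05"}}

```text
clock: 19.4
eef_pos: [0.6495, 0.0174, 0.0811]
orientation: [0.496, 0.503, -0.497, 0.503]
ft_force: [-5.5, -4.7, 2.1]
width: 0.0578
```

Emit:
{"method": "carry_out", "body": {"series": "0.0005 0 0 0 0 0 0.05;0.0005 0 0 0 0 0 0.05;0 0 0 0 0 0 0.05;0 0 0 0 0 0 0.05"}}

```text
clock: 19.8
eef_pos: [0.6495, 0.0174, 0.0808]
orientation: [0.496, 0.503, -0.497, 0.503]
ft_force: [-6.4, -4.7, 5.8]
width: 0.0579
```

Emit:
{"method": "carry_out", "body": {"series": "0.0005 0 0 0 0 0 0.05;0.0005 0 0 0 0 0 0.05;0 0 0 0 0 0 0.05;0 0 0 0 0 0 0.05"}}

```text
clock: 20.2
eef_pos: [0.6495, 0.0174, 0.0801]
orientation: [0.496, 0.503, -0.497, 0.503]
ft_force: [-7.7, -6.1, 7.0]
width: 0.0578
```

Emit:
{"method": "carry_out", "body": {"series": "0 -0.0008 0.0008 0 0 0 0.05;0 0 0 0 0 0 0.05;0 0 0 0 0 0 0.05;0 0 0 0 0 0 0.05"}}

```text
clock: 20.6
eef_pos: [0.6494, 0.0173, 0.0795]
orientation: [0.497, 0.503, -0.497, 0.503]
ft_force: [-4.5, -3.3, 4.0]
width: 0.058
```

```bash
python3 -c "
from h import *
plan(.65,.016,.0794,0.6)"
```

```text
t 20.6 pos [0.6494 0.0173 0.0795] w 0.0580 F [-4.5 -3.3  4. ] q6 -0.02 jaw 0.71
 shift(tool now) mm [0.1 0.5 1.3]
 jaw 0.6 turn deg [ 0.11  0.02 -0.06] shift after turn mm [0.1 0.5 1.3]
 jaw 180.6 turn deg [-1.7989e+02  1.0000e-01  3.0000e-02] shift after turn mm [ 0.1 -0.5 -1.3]
```

Emit:
{"method": "carry_out", "body": {"series": "0 -0.0004 0.0004 0 0 0 0.05;0.0005 0 0 0 0 0 0.05;0 0 0 0 0 0 0.05;0 0 0 0 0 0 0.05"}}

```text
clock: 21.0
eef_pos: [0.6494, 0.0173, 0.0792]
orientation: [0.497, 0.503, -0.496, 0.503]
ft_force: [-3.8, -2.3, 4.8]
width: 0.0581
```

Emit:
{"method": "carry_out", "body": {"series": "0.0005 0 0 0 0 0 0.05;0 0 0 0 0 0 0.05;0 0 0 0 0 0 0.05"}}

```text
clock: 21.3
eef_pos: [0.6494, 0.0173, 0.0792]
orientation: [0.497, 0.503, -0.496, 0.503]
ft_force: [-4.2, -1.3, 7.6]
width: 0.0577
```

Emit:
{"method": "carry_out", "body": {"series": "-0.0005 0 0 0 0 0 0.05;0 0 0 0 0 0 0.075;0 0 0 0 0 0 0.075;0 0 0 0 0 0 0.075;-0.01 0 0 0 0 0 0.075;-0.04 0 0 0 0 0 0.075;-0.04 0 0 -8.35 0 0 0.085;-0.04 0 0 -8.35 0 0 0.085;0 0 0 -8.35 0 0 0.085;0 0 0 -8.35 0 0 0.085;0 -0.037 0.011 0 0 0 0.085;0 -0.037 0.011 0 0 0 0.085;0 -0.037 0.011 0 0 0 0.085;0 -0.037 0.011 0 0 0 0.085;0 -0.037 0.011 0 0 0 0.085;0 -0.037 0.011 0 0 0 0.085;0 -0.037 0.011 0 0 0 0.085;0 -0.037 0.011 0 0 0 0.085;0 0 0 0 0 0 0.085;0 0 0 0 0 0 0.085"}}

```text
clock: 23.3
eef_pos: [0.4528, -0.2224, 0.209]
orientation: [0.332, 0.624, -0.332, 0.625]
ft_force: [0.2, 0.4, 0.4]
width: 0.0848
```

```bash
python3 - <<'E'
from h import *
plan(.4556,-.2214,.0375,34.1)
c=shoot('top','e'); sc=shoot('scene','es')
a=cv2.cvtColor(sc['img'],cv2.COLOR_RGB2BGR)[170:320,240:380]
b=cv2.cvtColor(c['img'],cv2.COLOR_RGB2BGR)[145:225,225:360]
cv2.imwrite('pics/e2.png',np.hstack([cv2.resize(a,(373,400),interpolation=cv2.INTER_CUBIC),cv2.resize(b,(420,400),interpolation=cv2.INTER_CUBIC)]))
P=cloud(sc).reshape(-1,3);Z=P[:,2]
b=P[(Z>.066)&(Z<.078)&(P[:,0]>.61)&(P[:,0]<.69)&(P[:,1]>-.03)&(P[:,1]<.04)]
print(len(b),b.min(0),b.max(0),np.median(b[:,2]))
E
```

```text
t 23.3 pos [ 0.4528 -0.2224  0.209 ] w 0.0848 F [0.2 0.4 0.4] q6 -1.10 jaw 33.95
 shift(tool now) mm [171.5   2.7   0.6]
 jaw 34.1 turn deg [-0.15  0.06 -0.07] shift after turn mm [171.5   2.9   0.8]
 jaw 214.1 turn deg [ 1.7985e+02 -1.2000e-01 -9.0000e-02] shift after turn mm [171.5  -2.9  -0.8]
436 [ 0.61123682 -0.00844927  0.06622261] [0.67853712 0.03987337 0.07450522] 0.07099452317650684
```

View pics/e2.png

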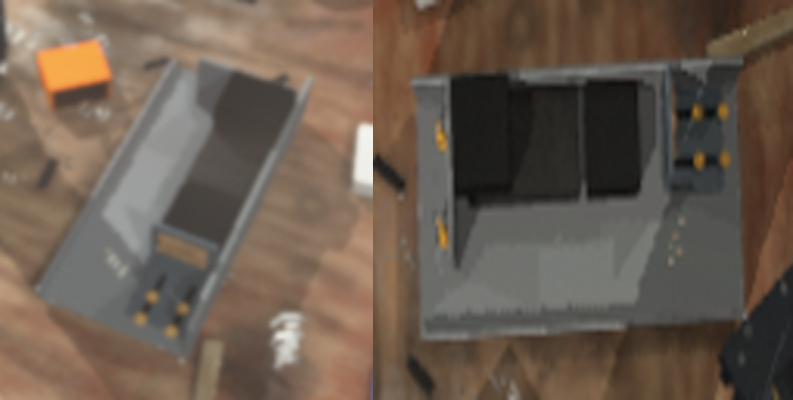

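The half sits flush at the cheek and back, at about (480,130) in the right panel. Its right face is at y ≈ -0.008. Next I grasp the whole block.

Emit:
{"method": "carry_out", "body": {"series": "0.045 0.003 0.001 0 0 0 0.085;0.045 0 0 0 0 0 0.085;0.045 0 0 0 0 0 0.085;0.025 0 0 0 0 0 0.085;0.0115 0 0 0 0 0 0.085;0 0 0 0 0 0 0.085;0 0 0 0 0 0 0.085;0 0 0 0 0 0 0.05;0 0 0 0 0 0 0.05;0 0 0 0 0 0 0.05;0 0 0 0 0 0 0.05;0 0 0 0 0 0 0.05;0 0 0 0 0 0 0.05", "grip_force": 12}}

```text
clock: 24.7
eef_pos: [0.4563, -0.2215, 0.0377]
orientation: [0.331, 0.624, -0.332, 0.625]
ft_force: [-2.2, 0.5, 6.9]
width: 0.0586
```

```bash
python3 -c "
from h import *
plan(.4556,-.2214,.0375,34.1)"
```

```text
t 24.7 pos [ 0.4563 -0.2215  0.0377] w 0.0586 F [-2.2  0.5  6.9] q6 -1.10 jaw 34.09
 shift(tool now) mm [ 0.2 -0.6 -0.5]
 jaw 34.1 turn deg [-0.01  0.07 -0.03] shift after turn mm [ 0.2 -0.6 -0.5]
 jaw 214.1 turn deg [ 1.7999e+02 -5.0000e-02 -1.1000e-01] shift after turn mm [0.2 0.6 0.5]
```

Emit:
{"method": "carry_out", "body": {"series": "-0.015 0 0 0 0 0 0.05;-0.04 0 0 0 0 0 0.05;-0.04 0 0 0 0 0 0.05;-0.035 0 0 8.35 0 0 0.05;0 0 0 8.35 0 0 0.05;0 0 0 8.35 0 0 0.05;0 0 0 8.35 0 0 0.05;0 0 0 0 0 0 0.05;0 0.032 -0.026 0 0 0 0.05;0 0.032 -0.026 0 0 0 0.05;0 0.032 -0.026 0 0 0 0.05;0 0.032 -0.026 0 0 0 0.05;0 0.031 -0.026 0 0 0 0.05;0 0.031 -0.025 0 0 0 0.05;0 0 0 0 0 0 0.05;0 0 0 0 0 0 0.05;0 0 0 0 0 0 0.05;0 0 0 0 0 0 0.05"}}

```text
clock: 26.5
eef_pos: [0.6428, -0.0647, 0.1664]
orientation: [0.497, 0.503, -0.497, 0.503]
ft_force: [0.5, 0.1, -1.4]
width: 0.0588
```

```bash
python3 -c "
from h import *
plan(.6445,-.064,.0825,.7)"
```

```text
t 26.5 pos [ 0.6428 -0.0647  0.1664] w 0.0588 F [ 0.5  0.1 -1.4] q6 -0.15 jaw 0.68
 shift(tool now) mm [83.9  1.8 -0.6]
 jaw 0.7 turn deg [-0.02  0.    0.06] shift after turn mm [83.9  1.7 -0.6]
 jaw 180.7 turn deg [ 1.7998e+02  9.0000e-02 -0.0000e+00] shift after turn mm [83.9 -1.7  0.6]
```

Emit:
{"method": "carry_out", "body": {"series": "0.035 0.002 0 0 0 0 0.05;0.030 0 0 0 0 0 0.05;0.014 0 0 0 0 0 0.05;0.005 0 0 0 0 0 0.05;0 0.001 0 0 0 0 0.05;0 0.001 0 0 0 0 0.05;0 0 0 0 0 0 0.05;0 0 0 0 0 0 0.05;0 0 0 0 0 0 0.05"}}

```text
clock: 27.4
eef_pos: [0.6484, -0.0637, 0.0836]
orientation: [0.497, 0.503, -0.497, 0.503]
ft_force: [-0.1, 0.4, -0.1]
width: 0.0589
```

Emit:
{"method": "carry_out", "body": {"series": "0 0.001 0 0 0 0 0.05;0 0.001 0 0 0 0 0.05;0 0 0 0 0 0 0.05;0 0 0 0 0 0 0.05"}}

```text
clock: 27.8
eef_pos: [0.6499, -0.0636, 0.0826]
orientation: [0.497, 0.503, -0.497, 0.503]
ft_force: [1.0, 0.4, -1.7]
width: 0.0589
```

Emit:
{"method": "carry_out", "body": {"series": "0 0.0005 0 0 0 0 0.05;0 0.0005 0 0 0 0 0.05;0 0 0 0 0 0 0.05;0 0 0 0 0 0 0.05"}}

```text
clock: 28.2
eef_pos: [0.65, -0.0636, 0.0825]
orientation: [0.497, 0.504, -0.497, 0.503]
ft_force: [-4.6, -0.5, 1.7]
width: 0.0587
```

Emit:
{"method": "carry_out", "body": {"series": "0 -0.0006 -0.0015 0 0 0 0.05;0 0 -0.0015 0 0 0 0.05;0 0 -0.001 0 0 0 0.05;0 0 -0.001 0 0 0 0.05;0 0 0 0 0 0 0.05;0 0 0 0 0 0 0.05"}}

```text
clock: 28.8
eef_pos: [0.6499, -0.0586, 0.0824]
orientation: [0.497, 0.503, -0.497, 0.503]
ft_force: [-2.7, -1.0, -1.6]
width: 0.0585
```

Emit:
{"method": "carry_out", "body": {"series": "0 0 -0.0005 0 0 0 0.05;0 0 -0.0005 0 0 0 0.05;0 0 0 0 0 0 0.05;0 0 0 0 0 0 0.05"}}

```text
clock: 29.2
eef_pos: [0.6499, -0.0577, 0.0826]
orientation: [0.497, 0.503, -0.497, 0.503]
ft_force: [-3.4, -2.9, -0.9]
width: 0.0585
```

Emit:
{"method": "carry_out", "body": {"series": "0 0 -0.0005 0 0 0 0.05;0 0 -0.0005 0 0 0 0.05;0 0 0 0 0 0 0.05;0 0 0 0 0 0 0.05"}}

```text
clock: 29.6
eef_pos: [0.6499, -0.0568, 0.0826]
orientation: [0.497, 0.503, -0.497, 0.503]
ft_force: [-4.5, -2.5, -0.7]
width: 0.0589
```

Emit:
{"method": "carry_out", "body": {"series": "0 0 -0.0005 0 0 0 0.05;0 0 -0.0005 0 0 0 0.05;0 0 0 0 0 0 0.05;0 0 0 0 0 0 0.05"}}

```text
clock: 30.0
eef_pos: [0.6499, -0.0558, 0.0827]
orientation: [0.497, 0.503, -0.497, 0.503]
ft_force: [-4.5, -2.0, -1.0]
width: 0.0586
```

Emit:
{"method": "carry_out", "body": {"series": "0 -0.0003 -0.0005 0 0 0 0.05;0 0 -0.0005 0 0 0 0.05;0 0 0 0 0 0 0.05;0 0 0 0 0 0 0.05"}}

```text
clock: 30.4
eef_pos: [0.6499, -0.0546, 0.0828]
orientation: [0.497, 0.503, -0.497, 0.503]
ft_force: [-4.3, -1.6, -1.5]
width: 0.0585
```

Emit:
{"method": "carry_out", "body": {"series": "0 0 -0.0005 0 0 0 0.05;0 0 -0.0005 0 0 0 0.05;0 0 0 0 0 0 0.05;0 0 0 0 0 0 0.05"}}

```text
clock: 30.8
eef_pos: [0.6499, -0.0545, 0.0828]
orientation: [0.497, 0.503, -0.497, 0.503]
ft_force: [-4.1, -5.1, -1.6]
width: 0.0586
```

Emit:
{"method": "carry_out", "body": {"series": "0 -0.001 0.0015 0 0 0 0.05;0.001 0 0 0 0 0 0.05;0.001 0 0 0 0 0 0.05;0.0005 0 0 0 0 0 0.05;0 0 0 0 0 0 0.05;0 0 0 0 0 0 0.05"}}

```text
clock: 31.4
eef_pos: [0.6494, -0.055, 0.0804]
orientation: [0.497, 0.503, -0.497, 0.503]
ft_force: [-0.5, -0.6, -1.8]
width: 0.0588
```

Emit:
{"method": "carry_out", "body": {"series": "0.0005 0 0 0 0 0 0.05;0.0005 0 0 0 0 0 0.05;0 0 0 0 0 0 0.05;0 0 0 0 0 0 0.05"}}

```text
clock: 31.8
eef_pos: [0.6489, -0.0552, 0.0792]
orientation: [0.497, 0.503, -0.497, 0.503]
ft_force: [-0.4, 0.3, -2.2]
width: 0.0586
```

Emit:
{"method": "carry_out", "body": {"series": "0.0005 0 0 0 0 0 0.05;0 0 0 0 0 0 0.05;0 0 0 0 0 0 0.05"}}

```text
clock: 32.1
eef_pos: [0.649, -0.0552, 0.0788]
orientation: [0.497, 0.503, -0.497, 0.503]
ft_force: [0.1, 0.1, -0.7]
width: 0.0584
```

Emit:
{"method": "carry_out", "body": {"series": "0.0005 0.0005 0 0 0 0 0.05;0 0.0005 0 0 0 0 0.05;0 0 0 0 0 0 0.05;0 0 0 0 0 0 0.05"}}

```text
clock: 32.5
eef_pos: [0.6497, -0.0551, 0.0787]
orientation: [0.497, 0.503, -0.497, 0.503]
ft_force: [-4.6, 0.2, 6.6]
width: 0.0587
```

Emit:
{"method": "carry_out", "body": {"series": "0.0005 0.0003 0 0 0 0 0.05;0 0 0 0 0 0 0.05;0 0 0 0 0 0 0.05"}}

```text
clock: 32.8
eef_pos: [0.6497, -0.0551, 0.0787]
orientation: [0.497, 0.503, -0.497, 0.503]
ft_force: [-5.3, 0.5, 8.3]
width: 0.059
```

Emit:
{"method": "carry_out", "body": {"series": "-0.0008 -0.0006 0 0 0 0 0.05;0 0 0 0 0 0 0.075;0 0 0 0 0 0 0.075;0 0 0 0 0 0 0.075;-0.01 0 0 0 0 0 0.075;-0.03 0 0 0 0 0 0.075;-0.03 0 0 0 0 0 0.04;0 0 0.04 0 0 0 0;0 0.002 0.045 0 0 0 0;0 0 0.045 0 0 0 0;0 0 0 0 0 0 0;0 0 0 0 0 0 0"}}

```text
clock: 34.0
eef_pos: [0.6532, -0.1863, 0.149]
orientation: [0.498, 0.502, -0.497, 0.502]
ft_force: [-0.2, 0.8, -0.5]
width: 0.0294
```

```bash
python3 - <<'E'
from h import *
plan(.651,-.183,.063,.7)
c=shoot('top','f'); sc=shoot('scene','fs')
P=cloud(sc).reshape(-1,3);Z=P[:,2]
b=P[(Z>.068)&(Z<.078)&(P[:,0]>.60)&(P[:,0]<.70)&(P[:,1]>-.11)&(P[:,1]<.038)]
print(len(b),b.min(0),b.max(0),np.median(b[:,2]))
a=cv2.cvtColor(sc['img'],cv2.COLOR_RGB2BGR)[170:320,240:380]
b=cv2.cvtColor(c['img'],cv2.COLOR_RGB2BGR)[145:225,225:360]
cv2.imwrite('pics/f2.png',np.hstack([cv2.resize(a,(373,400),interpolation=cv2.INTER_CUBIC),cv2.resize(b,(420,400),interpolation=cv2.INTER_CUBIC)]))
E
```

```text
t 34.0 pos [ 0.6532 -0.1863  0.149 ] w 0.0294 F [-0.2  0.8 -0.5] q6 -0.32 jaw 0.55
 shift(tool now) mm [86.  -2.2 -3.3]
 jaw 0.7 turn deg [-0.15 -0.02 -0.03] shift after turn mm [86.  -2.1 -3.3]
 jaw 180.7 turn deg [ 1.7985e+02 -5.0000e-02  2.0000e-02] shift after turn mm [86.   2.1  3.3]
550 [ 0.6215958  -0.10423563  0.06804287] [0.67945619 0.03789997 0.07469188] 0.07082195773656857
```

View pics/f2.png

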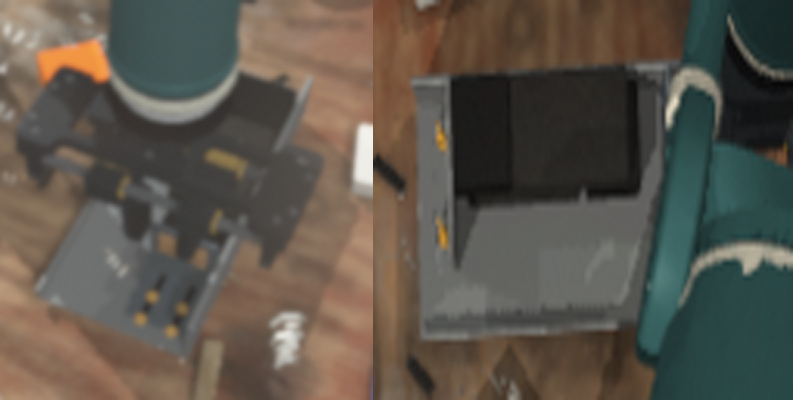

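Emit:
{"method": "carry_out", "body": {"series": "0 -0.002 0 0 0 0 0;0 0 0 0 0 0 0;0.04 0 0 0 0 0 0;0.035 0 0 0 0 0 0;0.011 0 0 0 0 0 0;0 0 -0.005 0 0 0 0;0 0 -0.005 0 0 0 0;0 0 0 0 0 0 0;0 0 0 0 0 0 0;0 0 0 0 0 0 0"}}

```text
clock: 35.1
eef_pos: [0.6521, -0.1754, 0.0642]
orientation: [0.497, 0.502, -0.497, 0.504]
ft_force: [-0.4, -0.1, -0.2]
width: 0.0005
```

Emit:
{"method": "carry_out", "body": {"series": "0 0 -0.003 0 0 0 0;0 0 -0.003 0 0 0 0;0 0 -0.003 0 0 0 0;0 0 0 0 0 0 0;0 0 0 0 0 0 0"}}

```text
clock: 35.6
eef_pos: [0.6508, -0.166, 0.0624]
orientation: [0.497, 0.503, -0.497, 0.503]
ft_force: [-0.3, 0.1, 1.0]
width: 0.0004
```

Emit:
{"method": "carry_out", "body": {"series": "0 0 -0.003 0 0 0 0;0 0 -0.003 0 0 0 0;0 0 -0.003 0 0 0 0;0 0 0 0 0 0 0;0 0 0 0 0 0 0"}}

```text
clock: 36.1
eef_pos: [0.6508, -0.157, 0.0625]
orientation: [0.497, 0.503, -0.497, 0.503]
ft_force: [0.0, 0.3, -0.4]
width: 0.0005
```

Emit:
{"method": "carry_out", "body": {"series": "0 0 -0.002 0 0 0 0;0 0 -0.002 0 0 0 0;0 0 -0.002 0 0 0 0;0 0 -0.002 0 0 0 0;0 0 0 0 0 0 0;0 0 0 0 0 0 0"}}

```text
clock: 36.7
eef_pos: [0.6507, -0.1493, 0.0625]
orientation: [0.497, 0.503, -0.497, 0.503]
ft_force: [0.2, -0.7, -0.6]
width: 0.0006
```

Emit:
{"method": "carry_out", "body": {"series": "0 0 -0.002 0 0 0 0;0 0 -0.002 0 0 0 0;0 0 -0.002 0 0 0 0;0 0 0 0 0 0 0;0 0 0 0 0 0 0"}}

```text
clock: 37.2
eef_pos: [0.6507, -0.1428, 0.0625]
orientation: [0.497, 0.503, -0.497, 0.503]
ft_force: [-0.8, -1.7, 0.3]
width: 0.0007
```

Emit:
{"method": "carry_out", "body": {"series": "0 0 -0.002 0 0 0 0;0 0 -0.002 0 0 0 0;0 0 -0.002 0 0 0 0;0 0 0 0 0 0 0;0 0 0 0 0 0 0"}}

```text
clock: 37.7
eef_pos: [0.6506, -0.1368, 0.0625]
orientation: [0.497, 0.503, -0.497, 0.503]
ft_force: [0.2, -2.0, -0.5]
width: 0.0007
```

Emit:
{"method": "carry_out", "body": {"series": "0 0 -0.001 0 0 0 0;0 0 -0.001 0 0 0 0;0 0 -0.001 0 0 0 0;0 0 -0.001 0 0 0 0;0 0 -0.001 0 0 0 0;0 0 0 0 0 0 0;0 0 0 0 0 0 0"}}

```text
clock: 38.4
eef_pos: [0.6505, -0.132, 0.0625]
orientation: [0.497, 0.503, -0.497, 0.503]
ft_force: [-0.4, -1.9, 1.1]
width: 0.0005
```

Emit:
{"method": "carry_out", "body": {"series": "0 0 -0.001 0 0 0 0;0 0 -0.001 0 0 0 0;0 0 -0.001 0 0 0 0;0 0 -0.001 0 0 0 0;0 0 0 0 0 0 0;0 0 0 0 0 0 0"}}

```text
clock: 39.0
eef_pos: [0.6505, -0.1283, 0.0625]
orientation: [0.497, 0.503, -0.497, 0.503]
ft_force: [0.3, -4.6, -0.7]
width: 0.0009
```

Emit:
{"method": "carry_out", "body": {"series": "0 0 -0.001 0 0 0 0;0 0 -0.001 0 0 0 0;0 0 -0.001 0 0 0 0;0 0 -0.001 0 0 0 0;0 0 0 0 0 0 0;0 0 0 0 0 0 0"}}

```text
clock: 39.6
eef_pos: [0.6504, -0.1241, 0.0625]
orientation: [0.497, 0.503, -0.497, 0.503]
ft_force: [0.6, -3.3, -0.6]
width: 0.0006
```

Emit:
{"method": "carry_out", "body": {"series": "0 0 -0.001 0 0 0 0;0 0 -0.001 0 0 0 0;0 0 -0.001 0 0 0 0;0 0 0 0 0 0 0;0 0 0 0 0 0 0"}}

```text
clock: 40.1
eef_pos: [0.6504, -0.1211, 0.0625]
orientation: [0.497, 0.503, -0.497, 0.503]
ft_force: [0.5, -4.9, -1.0]
width: 0.0008
```

Emit:
{"method": "carry_out", "body": {"series": "0 0 -0.001 0 0 0 0;0 0 -0.001 0 0 0 0;0 0 0 0 0 0 0;0 0 0 0 0 0 0"}}

```text
clock: 40.5
eef_pos: [0.6504, -0.1195, 0.0625]
orientation: [0.497, 0.503, -0.497, 0.503]
ft_force: [-0.6, -6.2, -1.0]
width: 0.0
```

Emit:
{"method": "carry_out", "body": {"series": "0 0 -0.0005 0 0 0 0;0 0 -0.0005 0 0 0 0;0 0 0 0 0 0 0;0 0 0 0 0 0 0"}}

```text
clock: 40.9
eef_pos: [0.6504, -0.1194, 0.0625]
orientation: [0.497, 0.503, -0.497, 0.504]
ft_force: [-0.0, -8.1, -2.0]
width: 0.0002
```

Emit:
{"method": "carry_out", "body": {"series": "0 0 -0.0005 0 0 0 0;0 0 0 0 0 0 0;0 0 0 0 0 0 0;0 0 0 0 0 0 0"}}

```text
clock: 41.3
eef_pos: [0.6504, -0.1194, 0.0625]
orientation: [0.496, 0.502, -0.497, 0.504]
ft_force: [0.0, -9.9, -0.9]
width: 0.0002
```

Emit:
{"method": "carry_out", "body": {"series": "0 0 0.002 0 0 0 0;0 0 0.005 0 0 0 0;0 0 0.02 0 0 0 0;0 0 0.02 0 0 0 0;-0.04 0 0 0 0 0 0;-0.04 0 0 0 0 0 0;-0.04 0 0 0 0 0 0;0 0 0.04 0 0 0 0;0 -0.02 0.04 0 0 0 0;0 -0.02 0.04 0 0 0 0;0 -0.02 0.04 0 0 0 0;0 -0.02 0.04 0 0 0 0;0 -0.02 0.04 0 0 0 0;0 -0.02 0.04 0 0 0 0;0 0 0 0 0 0 0;0 0 0 0 0 0 0"}}

```text
clock: 42.9
eef_pos: [0.5329, -0.4482, 0.1823]
orientation: [0.498, 0.502, -0.498, 0.502]
ft_force: [0.4, -0.4, -0.1]
width: 0.0001
```

```bash
python3 - <<'E'
from h import *
plan(.651,-.183,.063,.7)
c=shoot('top','g'); sc=shoot('scene','gs')
for q in(c,sc):
    P=cloud(q).reshape(-1,3);Z=P[:,2]
    b=P[(Z>.066)&(Z<.078)&(P[:,0]>.60)&(P[:,0]<.70)&(P[:,1]>-.101)&(P[:,1]<.037)]
    print(len(b),'x range by y',[(int(y*1000),np.round(b[abs(b[:,1]-y)<.008,0].min()*1000,1),np.round(b[abs(b[:,1]-y)<.008,0].max()*1000,1)) for y in(-.09,-.06,-.03,0,.028)],'z',np.percentile(b[:,2],[2,50,98]))
a=cv2.cvtColor(sc['img'],cv2.COLOR_RGB2BGR)[170:320,240:380]
b=cv2.cvtColor(c['img'],cv2.COLOR_RGB2BGR)[145:225,225:360]
o=np.hstack([cv2.resize(a,(373,400),interpolation=cv2.INTER_CUBIC),cv2.resize(b,(420,400),interpolation=cv2.INTER_CUBIC)])
cv2.imwrite('pics/g2.png',cv2.convertScaleAbs(o,alpha=1.7))
E
```

```text
t 42.9 pos [ 0.5329 -0.4482  0.1823] w 0.0001 F [ 0.4 -0.4 -0.1] q6 -0.74 jaw 0.48
 shift(tool now) mm [ 119.5  120.3 -264.1]
 jaw 0.7 turn deg [-0.22 -0.04 -0.01] shift after turn mm [ 119.3  121.3 -263.7]
 jaw 180.7 turn deg [ 1.7978e+02 -2.0000e-02  6.0000e-02] shift after turn mm [ 119.3 -121.3  263.7]
1242 x range by y [(-90, np.float64(620.0), np.float64(680.0)), (-60, np.float64(620.3), np.float64(677.9)), (-30, np.float64(619.7), np.float64(678.7)), (0, np.float64(619.5), np.float64(676.8)), (28, np.float64(620.3), np.float64(677.7))] z [0.06719761 0.07150897 0.07588543]
1324 x range by y [(-90, np.float64(621.4), np.float64(679.1)), (-60, np.float64(621.7), np.float64(679.2)), (-30, np.float64(621.5), np.float64(678.6)), (0, np.float64(621.0), np.float64(678.2)), (28, np.float64(620.2), np.float64(677.5))] z [0.06741254 0.0706509  0.07341379]
```

View pics/g2.png

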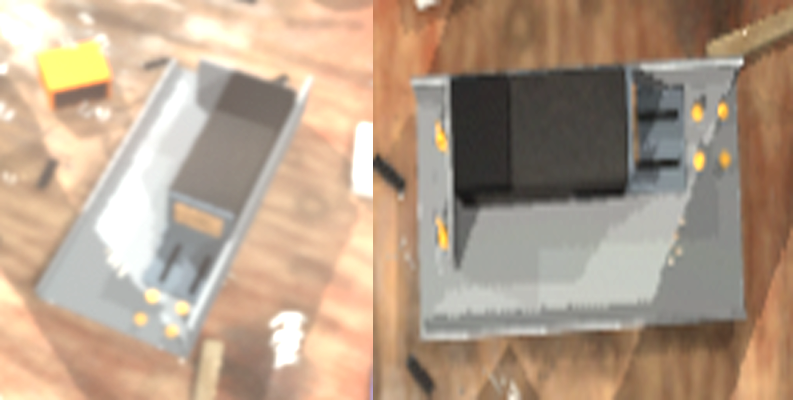

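```bash
python3 -c "
from cell import arm
print(arm.sign_off())"
```

```text
the job is handed in; nothing more can be done
None
```

The job is done and handed in at 42.9 s on the robot's clock, under the 72 s limit.

**What I did:**
- I took the matchbox off the wall and set it flat on the bench at about (0.50, -0.40).
- I laid the half block against the back and the cheek, then the whole block beside it. For each I felt for contact first; no reading while placing the blocks passed about 10 N on any axis.
- I pushed the end plate by its cork pad until it stopped. The force rose from about 5 N to 10 N with no further movement, and then I backed the arm clear.

**Last checks:**
- **Second course:** both camera views show it level, with its top at about 71 mm. The front and back edges are straight to within 1–2 mm, which is as fine as the cameras measure.
- **Joints:** I could see no gaps between cheek, half, whole and end plate. This check was by eye only, to camera resolution.
- **First course:** I could not measure it directly under the second. No part of it is seen out of line in the pictures.
- **Matchbox:** it last measured flat, with its top at about 16 mm, before I laid the blocks. I did not measure it again at the end.
- **Other tools:** I moved none of them on purpose, but I did not check each one in the final pictures.

No check failed. Some early pose readings, taken before the arm had settled, were several millimetres off. They led me to tilt the matchbox by about half a degree for a moment, and I undid that before setting it down.

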